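# Demould a doll's face casting and close the mould

## Robot

A 7-joint arm with a two-finger parallel gripper is mounted at the origin on the work surface. World frame = base frame: x ahead of the robot, y to its left, z up, the work surface at z = 0. Lengths are in m, angles in rad, forces in N, time in s.
With the tool pointing down it reaches from about 0.4 to 0.85 m from the base axis. Payload 4.5 kg.
Tool frame: the origin (TCP) lies midway between the tips of the shut fingers; the grasp point (between the pads) lies 19 mm behind it; z points along the fingers, y is the line along which they close (so a half turn about z gives the same grasp; the last joint's range is limited). The gripper opens to 88 mm and grips with 3 to 60 N. Pads are 18 mm wide; open, the fingers measure 123 mm over their backs; the gripper's body (75 mm by 187 mm) begins 45 mm behind the grasp point.
Start: joints at [-1.077, 0.689, -0.195, 1.565, 0.157, 0.902, -0.215], TCP at [0.277, 0.56, 0.239] pointing down, gripper open.
Joint ranges: [-3.01, 3.01], [-0.46, 2.08], [-1.47, 1.51], [0.13, 2.56], [-1, 4.14], [0.04, 2.09], [-2.66, 2.66]. Speed limits (rad/s): [2.57, 2.57, 3.14, 3.14, 3.14, 3.14, 3.14].

## Interface

Orientations are given as a unit quaternion [x, y, z, w].
In Python, from plant import r gives the robot as it stands.
- The arm moves only by the tool move_arm, never from a script. Its argument "targets" is a list that holds one entry, the list of rows, each a list of 7 numbers: the opening, from 0 (shut) to 1 (fully open), then the shift along the tool's x, y, z in mm, then the turn, a rotation vector about the tool's x, y, z in degrees. In form: [[[claw, dx, dy, dz, ax, ay, az], ...]]. A call has 1 to 10 rows; each row is the pose to reach, as a shift and turn from the pose commanded when the call began, along the tool's axes at that moment; what a row does not reach only later rows make up. A row lasts 1/8 s, in which the tool goes at most 62.5 mm and 10.7 degrees, less where a joint would pass 70% of its speed; a pose out of reach is approached as far as the arm can. A call with a gripper value outside its range is refused whole. The fingers move at their own pace and stop on an object; "newtons" is the grip in N (left out, the last holds). Time passes only in rows, so rows that repeat a pose let the fingers close. It gives the time, the measured TCP pose, the force, the opening and the grip force at its end, in the units of the state.
- r.get_state(): the state, without advancing time (a new reading comes with each control period).
- r.snapshot(name): name is "scene" or "top" or "wrist"; returns the picture (420x560x3 uint8, red, green, blue); there is no depth.
- r.camera_info(name): a dict with "fx", "fy", "cx", "cy" (pixels), "R" (3x3) and "t" (3): a world point X has camera coordinates R X + t. Camera axes: x right, y down, z forward; pixel columns grow to the right and rows downward; lengths in m; the calibration is good to about 2 mm. A picture is of the moment at which its call begins: read the wrist's pose just before it. camera_info takes no time and is no camera call; for the wrist camera it gives the pose at the moment of the call.
- r.finish_job(): hands the job in; it is judged then, once.
The state is a dict: "clock": time; "q": joint angles; "qd": joint speeds; "joint_torque": joint torques, N m; "tool_pos": TCP position; "eef_rot": TCP orientation; "contact_force": force on the tool from outside, world axes, zero at the start; "moment": the same for the moment, N m; "opening": opening from 0.0 (shut) to 1.0 (fully open); "finger_force": force on a finger pad.
Only numpy, scipy, OpenCV 4.12 (cv2) and the standard library are available. Lean on these libraries where they do the work, as an engineer would, in place of code of your own. Each camera call takes 0.05 s, during which the arm holds its last target. There are 200 camera calls.

## Task

The casting in the open, sloping mould has set: draw the face shell straight out of its cavity by the runner bar on its back, carry it to the drying rack and lay it in the free space at the rack's near end, face down like the one already there, its flange resting flat on both rails. Do not let it drop. Then swing the mould's lid fully shut to keep hair and dust out of the cavity, and leave everything else on the bench where it is.

Things in the scene. Friction and masses are not known exactly. Their poses are not given: they have to be found in the camera images.
- shell: the face casting to move: rigid beige resin, 90 g; a flat flange 98 (own x) x 88 (own y) x 4 mm, below it a hollow doll's face: oval 80 x 62 mm at the flange, tapering, nose tip 34 mm below it. Origin: centre of the flange's underside; z out of its open back, +x to the forehead. It starts face down in the mould, x up the slope, flange flush in a 4 mm deep rebate with 1.5 mm play
- runner (a point): middle of the runner bar's top edge on that shell, 30 mm above the shell's origin along its z (26 mm above the flange's top); axes as the shell. The bar crosses the back along own y: 12 mm thick (own x), 88 mm wide (own y). Grip it across its 12 mm, at mid width, fingers parallel to the shell's z; it is too wide to grip the other way
- cavity (a point): centre of the cavity mouth on the mould's sloping face; z straight out of the cavity (28.6 deg from vertical, leaning to the robot's side), x up the slope, y along the hinge. Aluminium block 150 mm up the slope x 132 mm wide; four guide pins 11 mm high near its corners. The seated shell's origin is 4 mm below this point
- mould: grey steel stand 200 x 150 mm under the mould, fixed to the bench; origin: centre of its foot plate's underside, x to the uphill (hinge) side, z up. It stands left or right of the robot's centre line, the rack on the other side
- lid (a joint): opening angle of the mould's lid (rad): 0 = flat shut on the mould, 2.25 = end stop; starts at 2.0 to 2.15, upright at the far, uphill edge. The hinge is stiff (friction 0.65 N m): the 0.5 kg lid stays wherever it is left and must be swung all the way down
- lid_hinge (a point): middle of the lid's hinge pin, 92 mm up the slope from the cavity and 6 mm above the sloping face; the axis runs along the mould's y
- lid_handle (a point): middle of the lid's lifting bar: round steel, 10 mm thick, 90 mm long, parallel to the hinge and 192 mm from it, in the plane of the lid, 34 mm beyond its free edge, with a leg at each end. About 320 mm above the bench when open, 47 mm when shut. The lid is an aluminium plate 128 mm wide, 12 mm thick, with a rounded core on its inner face and a pour slot
- rack: wooden drying rack fixed to the bench, 290 (own x) x 116 mm; origin: centre of its underside, x along the rails away from the robot, z up. Two rubber-topped rails 14 mm wide, inner edges 72 mm apart, tops 60 mm above the bench; end boards (inner faces at x = +-135 mm) rise 12 mm higher. Free from x = -135 to about +15 mm: a shell laid there has its origin near (-60, 0, 60) mm
- shell_done: an identical casting already lying on the rack's far end, about 70 mm from the rack's origin along +x; leave it alone
- mix_cup: white open mixing cup, 58 mm wide, 70 mm high, loose on the bench between mould and rack; origin: centre of its underside
- wax_jar: pink jar with a red cap, 56 mm wide, about 52 mm high, loose between mould and rack, farther away; origin: centre of its underside
- scissors: scissors lying flat in front of the robot, about 130 mm long
- hair_brush: black hair brush lying at the left side, about 180 mm long
- pump_bottle: pink bottle with a white cap, 42 mm wide, 135 mm high, at the right side
- doll_head: bald doll's head, 88 mm wide, 123 mm high, standing at the back, in the middle

How it is judged:
On the way, in this order (a step that is already met when the one before it is completed fails the run):
1. the gripper has lifted the shell clear out of the mould's cavity (distance between shell and cavity above 0.06 m and contact force between the fingers and shell above 0.3 N), for 0.1 s.
2. the shell lies flat on both rails in the free space of the rack, released (z of shell in the frame of rack between 0.056 and 0.064 m and y of shell in the frame of rack between -0.012 and 0.012 m and x of shell in the frame of rack between -0.135 and 0 m and angle between shell's own z axis and vertical below 0.08 rad and contact force between the fingers and shell below 0.1 N and linear speed of shell below 0.02 m/s), for 0.2 s.
3. the lid is fully shut (value of joint lid below 0.04 rad), for 0.2 s.
At the end, for the whole second after the job is handed in: The shell rests face down on both rails in the rack's near space: its origin 56 to 64 mm above the rack's underside, within 12 mm of the rails' middle line, between the near end board and the rack's middle, upright within 0.08 rad and at rest; the lid is shut to within 0.04 rad (z of shell in the frame of rack between 0.056 and 0.064 m and y of shell in the frame of rack between -0.012 and 0.012 m and x of shell in the frame of rack between -0.135 and 0 m and angle between shell's own z axis and vertical below 0.08 rad and linear speed of shell below 0.02 m/s and value of joint lid below 0.04 rad); the robot touches nothing.
It fails at once if the shell is dropped: it moves faster than 0.5 m/s while the fingers do not touch it (linear speed of shell above 0.5 m/s and contact force between the fingers and shell below 0.05 N).
It fails at once if the casting already on the rack is moved by more than 20 mm (distance of shell_done from where it was at the start of the episode above 0.02 m).
It fails at once if another thing on the bench is moved by more than 30 mm (distance of any of mix_cup, wax_jar, scissors, hair_brush, pump_bottle, doll_head from where it was at the start of the episode above 0.03 m).
It also fails if it takes over 61 s, if anything falls off the work surface, if the arm or the gripper's body presses on something with over 40 N, if the wrist force passes 120 N, or if a joint passes its speed limit or range.

## Working session

There is one attempt and no reset: what is moved stays moved. The work goes in short steps, Python scripts to look and compute and a tool call to move; the robot and the scene stay as the last step left them, time stands still between calls to the robot, and variables do not carry over. Pictures are saved under pics/ and viewed, at most 10 in all, crops included, and the job is handed in when it is done.

Besides the shell and the picture viewer there is one more tool, called after "Call:" as name(argument=value, ...) on one line, values as JSON. move_arm: Moves the arm, as the interface text tells. Its arguments: {"type":"object","properties":{"targets":{"type":"array","items":{"type":"array","items":{"type":"array","items":{"type":"number"}}}},"newtons":{"type":"number"}},"required":["targets"]}

```bash
ls; mkdir -p pics
python3 - <<'E'
from plant import r
import cv2,json
for n in("scene","top"):
    cv2.imwrite(f"pics/{n}0.png",cv2.resize(r.snapshot(n),(784,588),interpolation=cv2.INTER_CUBIC)[:,:,::-1])
    c=r.camera_info(n);print(n,c)
s=r.get_state();print(s)
E
```

```text
pics
scene {'fx': 495.48812190294353, 'fy': 495.48812190294353, 'cx': 284.49831789185197, 'cy': 210.20154335008036, 'R': array([[ 0.89188834,  0.45195541, -0.01647708],
       [ 0.25453856, -0.53175424, -0.80774225],
       [-0.37382524,  0.71622185, -0.58930549]]), 't': array([-0.51342926, -0.05670642,  1.48169931])}
top {'fx': 498.6456061276999, 'fy': 498.6456061276999, 'cx': 274.26095494077754, 'cy': 206.00405268090464, 'R': array([[ 0.00429339, -0.99990137,  0.01337261],
       [-0.99322945, -0.00581643, -0.11602338],
       [ 0.11608972, -0.01278394, -0.99315646]]), 't': array([-0.00397775,  0.5841106 ,  1.31033654])}
{'clock': 0.1, 'q': array([-1.07718019,  0.68990925, -0.19452002,  1.56621929,  0.15729857,
        0.90247149, -0.21513143]), 'qd': array([ 0.00084286, -0.00153091,  0.0001624 , -0.00427052, -0.00103053,
        0.00111172, -0.00083883]), 'joint_torque': array([-2.78853084e-03, -5.28498638e+01, -1.27124269e+00, -1.53839153e+01,
       -5.24722261e-02,  1.94676031e-03,  5.69247118e-05]), 'tool_pos': array([0.27715688, 0.55957214, 0.23799004]), 'eef_rot': array([ 2.27867779e-01,  9.73691749e-01, -7.98112007e-04, -1.29641483e-04]), 'contact_force': array([ 0.42257555, -0.34992122, -0.0913618 ]), 'moment': array([-0.03588517, -0.03719165, -0.02848012]), 'finger_force': 0.0, 'opening': 0.9967185117705111}
```

View pics/scene0.png

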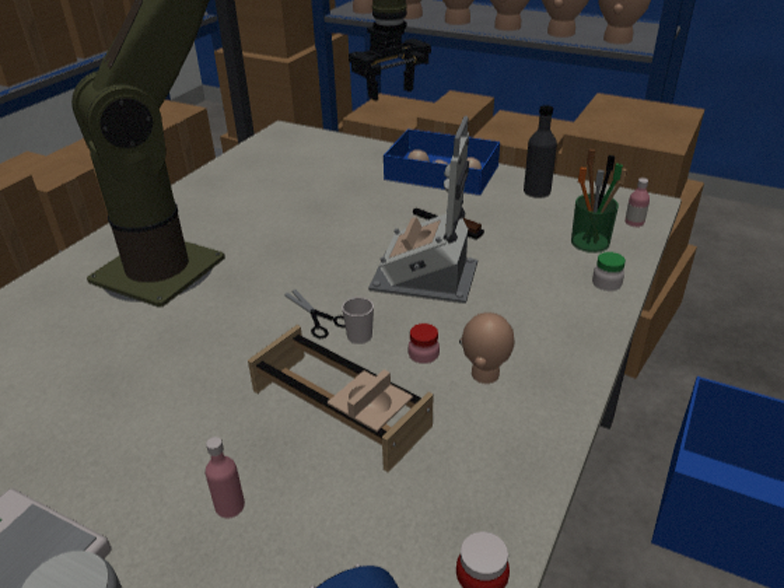

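View pics/top0.png

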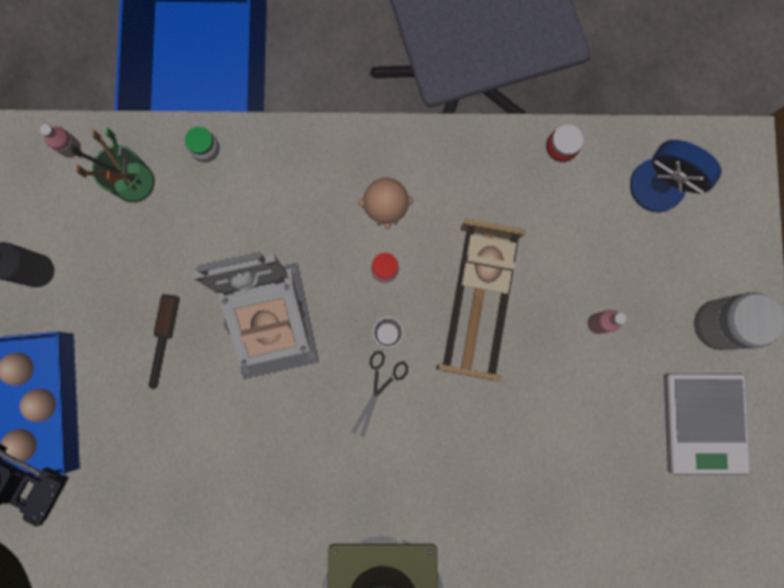

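The scene picture shows the mould left of the robot (open lid at its far edge, about (430,230)) and the rack on the right (about (340,390)). In the top picture the shell is near (268,328) and the rack runs from (468,370) to (492,228). The cup is at (387,332), the jar at (385,267). I'll enlarge the parts that matter.

Run:
```python
from plant import r
import cv2,numpy as np
t=r.snapshot("top");
a=cv2.resize(t[170:270,135:235],(500,500)*1,interpolation=cv2.INTER_CUBIC)
b=cv2.resize(t[150:275,305:380],(300,500),interpolation=cv2.INTER_CUBIC)
cv2.imwrite("pics/c1.png",np.clip(np.hstack([a,b]).astype(float)*1.4,0,255).astype('uint8')[:,:,::-1])
s=r.snapshot("scene")
cv2.imwrite("pics/c2.png",np.clip(cv2.resize(s[75:220,255:350],(393,600),interpolation=cv2.INTER_CUBIC).astype(float)*1.4,0,255).astype('uint8')[:,:,::-1])
```

```text
(no output)
```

View pics/c1.png

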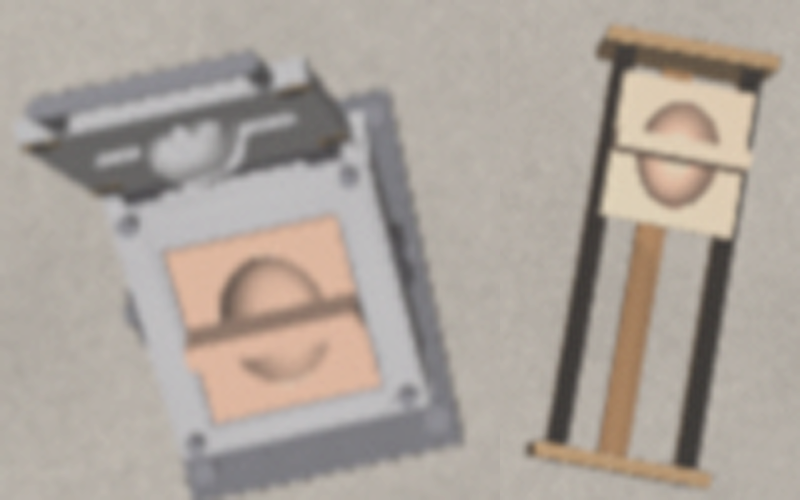

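The crop shows the flange corners at (163,250), (337,215), (382,388), (212,423) in its mould half. The rail ends are at about (557,443), (687,466), (627,65), (752,88) in its rack half. Now I fit poses to these points.

```bash
cat > h.py <<'E'
import numpy as np
from scipy.optimize import least_squares
from scipy.spatial.transform import Rotation as Ro
from plant import r
SL=np.radians(28.6)
def proj(c,X):
    X=np.atleast_2d(X)@np.array(c["R"]).T+np.array(c["t"])
    return np.c_[c["fx"]*X[:,0]/X[:,2]+c["cx"],c["fy"]*X[:,1]/X[:,2]+c["cy"]]
def Rcav(psi): return Ro.from_euler('z',psi).as_matrix()@Ro.from_euler('y',-SL).as_matrix()
def pix2plane(c,uv,z):
    R=np.array(c["R"]);o=-R.T@np.array(c["t"])
    d=R.T@np.array([(uv[0]-c["cx"])/c["fx"],(uv[1]-c["cy"])/c["fy"],1]);return o+d*(z-o[2])/d[2]
E
cat > m1.py <<'E'
from h import *
c=r.camera_info("top")
A=lambda p:np.array(p)/5+[134.6,169.6]
B=lambda p:(np.array(p)-[500,0])/4+[304.6,149.6]
fl=A([(163,250),(337,215),(382,388),(212,423)])
L=np.array([(49,44,0),(49,-44,0),(-49,-44,0),(-49,44,0)])/1e3
for fixz in(1,0):
    f=lambda p:(proj(c,L@Rcav(p[2]).T+[p[0],p[1],.0896 if fixz else p[3]])-fl).ravel()
    s=least_squares(f,[.5,.2,0,.09]);print("cav",s.x,np.abs(s.fun).max())
rk=B([(557,443),(687,466),(627,65),(752,88),(527,455),(710,487),(607,27),(782,57)])
K=np.array([(-135,43,60),(-135,-43,60),(135,43,60),(135,-43,60),(-145,58,72),(-145,-58,72),(145,58,72),(145,-58,72)])/1e3
f=lambda p:(proj(c,K@Ro.from_euler('z',p[2]).as_matrix().T+[p[0],p[1],0])-rk).ravel()
s=least_squares(f,[.5,-.2,0]);print("rack",s.x,s.fun.reshape(-1,2).round(1).tolist())
print("cup",pix2plane(c,np.array([387,331])/1.4,.07),"jar",pix2plane(c,np.array([385,266])/1.4,.052),"head",pix2plane(c,np.array([386,200])/1.4,.1))
w=r.camera_info("wrist");S=r.get_state()
M=Ro.from_quat(S["eef_rot"]).as_matrix();R=np.array(w["R"]);o=-R.T@w["t"]
print("wrist cam in tool:",M.T@(o-S["tool_pos"]),"\n",M.T@R.T,w["fx"])
E
python3 m1.py
```

```text
cav [0.50508761 0.21680844 0.2114212  0.09      ] 0.4684778072602285
cav [0.50376622 0.21342151 0.21078403 0.11112566] 0.14033741696835023
rack [ 0.55984556 -0.18353636 -0.18509584] [[-0.5, 1.4], [-0.7, 1.9], [-0.1, -3.8], [0.3, -3.5], [1.1, 1.1], [-0.6, 1.6], [0.6, 0.1], [-0.1, 0.8]]
cup [ 0.50015806 -0.00654154  0.07      ] jar [ 0.62505202 -0.00257214  0.052     ] head [ 0.74182041 -0.00323659  0.1       ]
wrist cam in tool: [ 0.08378802  0.00085997 -0.14561105] 
 [[ 4.40088483e-04 -9.45935200e-01 -3.24355367e-01]
 [ 9.99999899e-01  3.86132468e-04  2.30710365e-04]
 [-9.29929169e-05 -3.24355436e-01  9.45935274e-01]] 378.2046540859784
```

View pics/c2.png

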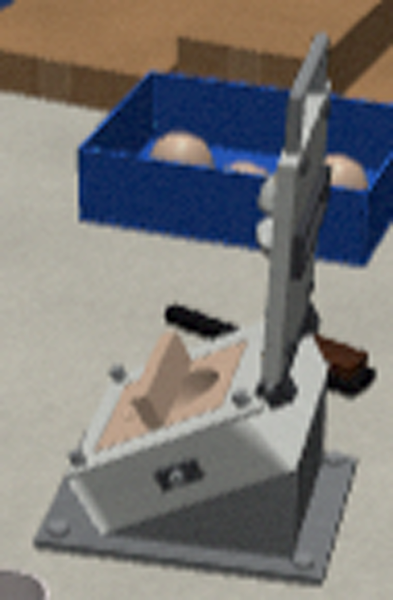

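The scene crop shows the runner's top edge from (143,402) to (178,335), and visible flange corners at (247,340), (90,462), (215,412). The lid is almost vertical. I'll refine with both cameras and compute the hover move.

```bash
cat >> h.py <<'E'
def rows(P,M,S=None):
    S=S or r.get_state();M0=Ro.from_quat(S["eef_rot"]).as_matrix()
    d=M0.T@(np.array(P)-S["tool_pos"])*1e3;a=np.degrees(Ro.from_matrix(M0.T@M).as_rotvec())
    print("row",d.round(1).tolist(),a.round(2).tolist())
def Mtool(psi,sl=SL):  # tool y=+cx, x=+cy, z=-cz
    C=Ro.from_euler('z',psi).as_matrix()@Ro.from_euler('y',-sl).as_matrix()
    return np.c_[C[:,1],C[:,0],-C[:,2]]
E
python3 - <<'E'
from h import *
ct=r.camera_info("top");cs=r.camera_info("scene")
A=lambda p:np.array(p)/5+[134.6,169.6]
C=lambda p:np.array(p)/4.137+[254.6,74.6]
fl=A([(163,250),(337,215),(382,388),(212,423)]);sc=C([(247,340),(90,462),(215,412)])
L=np.array([(49,44,0),(49,-44,0),(-49,-44,0),(-49,44,0)])/1e3
Ls=L[[0,2,1]]
Bt=np.array([(0,44,26),(0,-44,26)])/1e3;bt=A([(187,338),(357,300)]);bs=C([(178,335),(143,402)])
def f(p):
    T=lambda l:l@Rcav(p[2]).T+p[[0,1,3]]
    return np.r_[proj(ct,T(L))-fl,proj(cs,T(Ls))-sc,proj(ct,T(Bt))-bt,proj(cs,T(Bt))-bs].ravel()
s=least_squares(f,[.5,.2,0.2,.09],loss='soft_l1');print(s.x,f(s.x).reshape(-1,2).round(1).tolist())
p=s.x;cz=Rcav(p[2])[:,2]
rows(p[[0,1,3]]+.1*cz,Mtool(p[2]))
exec(open('m1.py').read().split("rk=B")[0].split("for fixz")[0])
rk=B([(557,443),(687,466),(527,455),(710,487),(607,27),(782,57)])
K=np.array([(-135,43,60),(-135,-43,60),(-145,58,72),(-145,-58,72),(145,58,72),(145,-58,72)])/1e3
f=lambda p:(proj(c,K@Ro.from_euler('z',p[2]).as_matrix().T+[p[0],p[1],0])-rk).ravel()
s=least_squares(f,[.5,-.2,0]);print("rack",s.x,s.fun.reshape(-1,2).round(1).tolist())
E
```

```text
[0.50631493 0.21742183 0.20805038 0.08307514] [[0.7, 0.0], [0.1, 0.1], [-0.5, -0.6], [0.4, -0.8], [1.0, 1.2], [1.9, -1.9], [1.9, -0.3], [-0.1, 3.9], [0.2, 4.5], [-1.3, 0.3], [-0.5, -0.2]]
row [-319.6, -234.7, 67.7] [-26.67, -12.87, 50.64]
rack [ 0.56295135 -0.18346458 -0.18090571] [[-0.4, 0.3], [-0.5, 0.7], [1.2, 0.1], [-0.4, 0.4], [0.4, -1.0], [-0.4, -0.5]]
```

Call:
move_arm(targets=[[[1, -60, -40, -40, 0, 0, 0], [1, -110, -80, -40, -9, -4, 17], [1, -160, -115, -20, -13.5, -6.5, 25], [1, -210, -155, 0, -18, -9, 34], [1, -260, -195, 30, -22, -11, 42], [1, -300, -220, 50, -26.7, -12.9, 50.6], [0.45, -320, -235, 62, -26.7, -12.9, 50.6], [0.45, -320, -235, 62, -26.7, -12.9, 50.6], [0.45, -320, -235, 62, -26.7, -12.9, 50.6]]])

```text
clock: 1.32
tool_pos: [0.4137, 0.2088, 0.1772]
eef_rot: [0.569, 0.808, 0.075, 0.132]
contact_force: [0.1, 0.2, -0.7]
opening: 0.681
finger_force: 0.0
```

Run:
```python
from h import *
import cv2,pickle
S=r.get_state();c=r.camera_info("wrist");im=r.snapshot("wrist")
pickle.dump((S,c),open("w1.pkl","wb"))
print(S["tool_pos"],Mtool(.208)-Ro.from_quat(S["eef_rot"]).as_matrix(),S["q"],S["opening"])
cv2.imwrite("pics/w1.png",np.clip(cv2.resize(im,(784,588),interpolation=cv2.INTER_CUBIC)[:,:,::-1].astype(float)*1.3,0,255))
```

```text
[0.41374042 0.20882149 0.17718943] [[ 0.11104788 -0.04131039  0.17089054]
 [ 0.03884725 -0.15972487  0.1280409 ]
 [ 0.12773245  0.20844587  0.07629766]] [-0.6413728   0.56173046 -0.12493742  2.33738328  1.4462584   0.29284348
 -1.8069364 ] 0.681294582072033[ WARN:0@0.313] global loadsave.cpp:1063 imwrite_ Unsupported depth image for selected encoder is fallbacked to CV_8U.
```

View pics/w1.png

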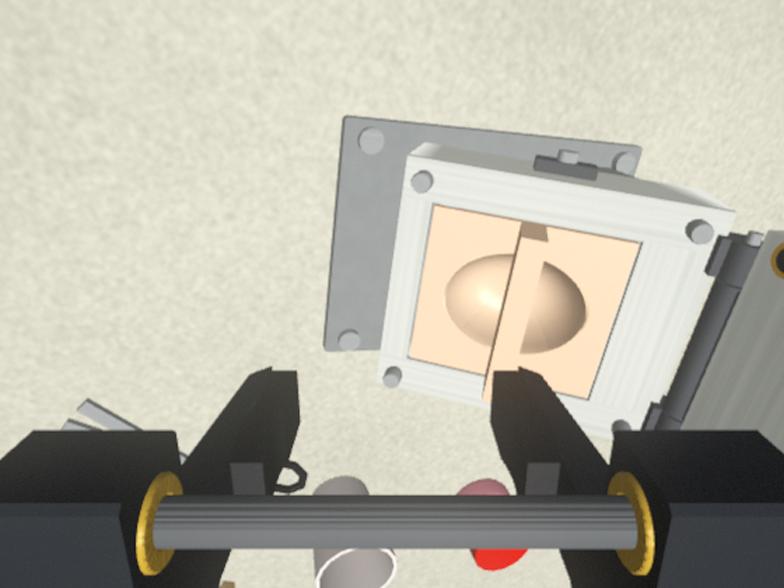

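The wrist picture was taken before the move was complete. It shows flange corners at (433,205), (641,242), (590,398), (408,358), and the pins clear. I fit again.

```bash
cat > m2.py <<'E'
from h import *
import pickle
S,c=pickle.load(open("w1.pkl","rb"));ct=r.camera_info("top")
A=lambda p:np.array(p)/5+[134.6,169.6]
fl=A([(163,250),(337,215),(382,388),(212,423)])
L=np.array([(49,44,0),(49,-44,0),(-49,-44,0),(-49,44,0)])/1e3
w=np.array([(641,242),(590,398),(408,358),(433,205)])/1.4-.15
def fit(wt,z=None):
    def f(p):
        T=L@Rcav(p[2]).T+[p[0],p[1],p[3] if z is None else z]
        return np.r_[proj(c,T)-w,wt*(proj(ct,T)-fl)].ravel()
    s=least_squares(f,[.5,.2,.2,.09]);print(s.x,f(s.x).reshape(-1,2).round(1).tolist());return s.x
fit(0);fit(0,.0896);fit(1);
S=r.get_state();print(S["clock"],S["tool_pos"],S["q"],S["qd"].round(2))
E
python3 m2.py
```

```text
[0.50426529 0.21802245 0.23785448 0.09292032] [[0.2, -0.2], [-0.5, 0.3], [0.7, 0.1], [-0.3, -0.2], [-0.0, 0.0], [-0.0, 0.0], [-0.0, -0.0], [0.0, 0.0]]
[0.5066474  0.21709756 0.2364046  0.09      ] [[-1.3, 0.3], [-1.4, -0.9], [1.7, -0.8], [0.7, 0.5], [-0.0, 0.0], [-0.0, -0.0], [-0.0, -0.0], [0.0, -0.0]]
[0.50476224 0.21773351 0.23532928 0.09228747] [[-0.1, 0.2], [-0.9, 0.3], [0.8, -0.1], [0.1, 0.0], [-0.5, 0.9], [-1.1, -0.0], [-0.6, -0.7], [0.1, 0.1]]
1.375 [0.41613115 0.20596494 0.17699814] [-0.63532222  0.56307859 -0.12501127  2.33748347  1.45789905  0.2958308
 -1.81781383] [-0.08 -0.02  0.09 -0.01 -0.48 -0.08  0.51]
```

Call:
move_arm(targets=[[[0.45, 0, 0, 0, 0, 0, 0]]])

```text
clock: 1.5
tool_pos: [0.4132, 0.2086, 0.1772]
eef_rot: [0.569, 0.808, 0.073, 0.131]
contact_force: [0.2, 1.1, 0.3]
opening: 0.526
finger_force: 0.0
```

Run:
```python
from h import *
p=np.array([.505,.2177,.09]);cz=Rcav(.225)[:,2]
for h in(.1,.15): rows(p+h*cz,Mtool(.225)); print(p+h*cz)
```

```text
row [-15.9, 40.3, 12.8] [-12.56, 4.61, 8.12]
[0.4583374  0.20702008 0.1777983 ]
row [-19.1, 29.2, -35.9] [-12.56, 4.61, 8.12]
[0.4350061  0.20168012 0.22169745]
```

Call:
move_arm(targets=[[[0.45, -16, 40, 13, -6, 2.3, 4], [0.45, -16, 40, 13, -12.6, 4.6, 8.1], [0.45, -16, 40, 13, -12.6, 4.6, 8.1], [0.45, -16, 40, 13, -12.6, 4.6, 8.1]]])

```text
clock: 2.0
tool_pos: [0.4568, 0.2061, 0.1768]
eef_rot: [0.603, 0.759, 0.191, 0.154]
contact_force: [0.1, -0.8, -0.1]
opening: 0.451
finger_force: 0.0
```

Run:
```python
from h import *
import cv2,pickle
S=r.get_state();c=r.camera_info("wrist");im=r.snapshot("wrist")
pickle.dump((S,c),open("w1.pkl","wb"))
print(S["tool_pos"],S["q"],S["qd"].round(2),S["opening"])
p=np.array([.505,.2177,.09]);rows(p+.1*Rcav(.225)[:,2],Mtool(.225),S)
cv2.imwrite("pics/w2.png",np.clip(cv2.resize(im,(784,588),interpolation=cv2.INTER_CUBIC)[:,:,::-1].astype(float)*1.0,0,255).astype('uint8'))
```

```text
[0.45683169 0.20613975 0.17684469] [-0.35404061  0.63331626 -0.46062894  2.44650251  2.18658053  0.59417007
 -2.60422564] [-0.04 -0.01  0.05 -0.04 -0.08 -0.03  0.09] 0.45063422426343924
row [0.5, 1.9, -0.0] [-0.15, 0.1, 0.21]
```

View pics/w2.png

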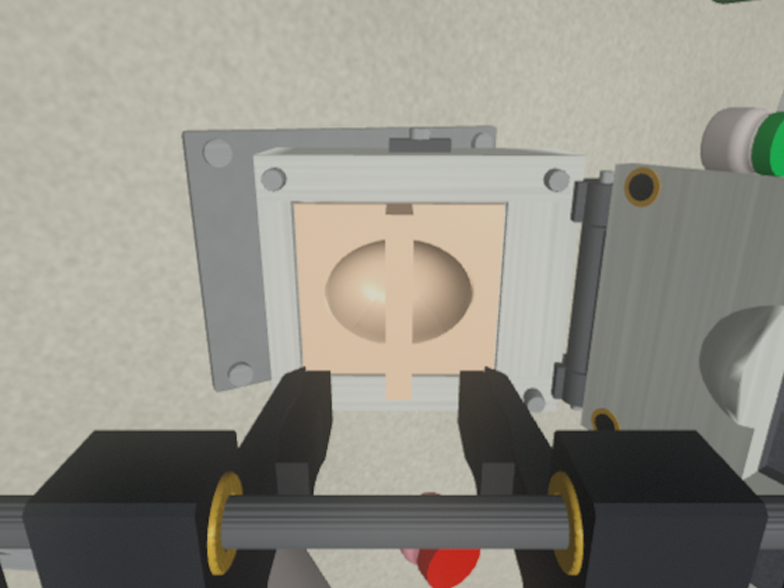

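The wrist view is now square on. Flange corners are at (292,203), (507,203), (497,376), (302,374), and the bar is centred at column 399, between the fingers at 331 and 460.

```bash
sed -i 's/^w=.*/w=np.array([(507,203),(497,376),(302,374),(292,203)])\/1.4-.15/' m2.py
cat >> m2.py <<'E'
S,c=pickle.load(open("w1.pkl","rb"))
M=Ro.from_quat(S["eef_rot"]).as_matrix()
print("tool axis proj at +70mm,100mm *1.4",1.4*proj(c,S["tool_pos"]+np.outer([.07,.1],M[:,2])))
for p in(fit(0),fit(1)):
    cz=Rcav(p[2])[:,2];q=p[[0,1,3]]
    rows(q+.1*cz,Mtool(p[2]),S);rows(q+.003*cz,Mtool(p[2]),S)
    print("bar ends",1.4*proj(c,q+np.array([(0,.044,.026),(0,-.044,.026)])@Rcav(p[2]).T))
E
python3 m2.py
```

```text
[0.5040272  0.21775957 0.22880456 0.09415305] [[0.4, -0.2], [-1.1, -0.3], [0.6, 0.9], [-0.0, -0.4], [-0.0, 0.0], [-0.0, 0.0], [-0.0, -0.0], [-0.0, 0.0]]
[0.50661575 0.216805   0.22710859 0.09      ] [[-1.4, 0.9], [-2.8, -1.6], [1.6, -0.6], [1.5, 0.5], [0.0, 0.0], [-0.0, -0.0], [-0.0, -0.0], [0.0, -0.0]]
[0.50440622 0.21753732 0.22728914 0.09358157] [[0.3, 0.2], [-1.4, -0.2], [0.7, 0.8], [0.3, -0.2], [-0.5, 0.8], [-0.9, 0.1], [-0.7, -0.4], [-0.1, 0.1]]
2.05 [0.45743528 0.20637596 0.17712956] [-0.35632929  0.63262351 -0.45775692  2.44484644  2.1849066   0.59284897
 -2.6025051 ] [-0.04 -0.01  0.05 -0.03 -0.   -0.01 -0.  ]
tool axis proj at +70mm,100mm *1.4 [[392.03748139 315.26530304]
 [392.30912379 292.75990027]]
[0.5040272  0.21775957 0.22880456 0.09415305] [[0.4, -0.2], [-1.1, -0.3], [0.6, 0.9], [-0.0, -0.4], [-0.0, 0.0], [-0.0, 0.0], [-0.0, -0.0], [-0.0, 0.0]]
[0.50440622 0.21753732 0.22728914 0.09358157] [[0.3, 0.2], [-1.4, -0.2], [0.7, 0.8], [0.3, -0.2], [-0.5, 0.8], [-0.9, 0.1], [-0.7, -0.4], [-0.1, 0.1]]
row [0.6, 3.1, -4.1] [-0.15, 0.21, 0.01]
row [0.9, 3.3, 92.9] [-0.15, 0.21, 0.01]
bar ends [[399.94650974 213.16841178]
 [399.20043493 402.10060251]]
row [0.4, 3.1, -3.5] [-0.15, 0.17, 0.09]
row [0.6, 3.3, 93.5] [-0.15, 0.17, 0.09]
bar ends [[400.09033694 213.54042337]
 [399.0780104  401.93055121]]
```

Call:
move_arm(targets=[[[0.36, 0, 1.5, 30, 0, 0, 0], [0.36, 0, 1.5, 60, 0, 0, 0], [0.36, 0, 1.5, 60, 0, 0, 0], [0.36, 0, 1.5, 60, 0, 0, 0]]])

```text
clock: 2.55
tool_pos: [0.4872, 0.2141, 0.1264]
eef_rot: [0.603, 0.759, 0.193, 0.155]
contact_force: [-0.8, -0.3, 0.5]
opening: 0.36
finger_force: 0.0
```

Run:
```python
from h import *
S=r.get_state();p=np.array([.5043,.2176,.0936]);cz=Rcav(.228)[:,2];rows(p+.002*cz,Mtool(.228),S);print(S["q"].round(3),S["contact_force"],S["opening"])
```

```text
row [-0.3, -0.5, 35.2] [0.09, 0.17, 0.07]
[-0.298  0.787 -0.517  2.397  2.252  0.709 -2.61 ] [-0.8144354  -0.25483071  0.50253139] 0.3599723866127989
```

Call:
move_arm(targets=[[[0.36, 0, -0.5, 15, 0, 0, 0], [0.36, 0, -0.5, 28, 0, 0, 0], [0.36, 0, -0.5, 32, 0, 0, 0], [0.36, 0, -0.5, 35, 0, 0, 0], [0.36, 0, -0.5, 35, 0, 0, 0]]])

```text
clock: 3.18
tool_pos: [0.5038, 0.2174, 0.0948]
eef_rot: [0.603, 0.758, 0.194, 0.155]
contact_force: [0.4, -0.3, 0.3]
opening: 0.36
finger_force: 0.0
```

Call:
move_arm(targets=[[[0, 0, 0, 0, 0, 0, 0], [0, 0, 0, 0, 0, 0, 0], [0, 0, 0, 0, 0, 0, 0], [0, 0, 0, 0, 0, 0, 0]]], newtons=25)

```text
clock: 3.68
tool_pos: [0.5036, 0.2175, 0.0951]
eef_rot: [0.603, 0.758, 0.194, 0.155]
contact_force: [-1.8, -0.9, 3.0]
opening: 0.134
finger_force: 25.0
```

Call:
move_arm(targets=[[[0, 0, 0, -3, 0, 0, 0], [0, 0, 0, -8, 0, 0, 0], [0, 0, 0, -16, 0, 0, 0], [0, 0, 0, -28, 0, 0, 0], [0, 0, 0, -45, 0, 0, 0], [0, 0, 0, -65, 0, 0, 0], [0, 0, 0, -90, 0, 0, 0], [0, 0, 0, -120, 0, 0, 0], [0, 0, 0, -130, 0, 0, 0]]], newtons=35)

```text
clock: 4.8
tool_pos: [0.4422, 0.2036, 0.2107]
eef_rot: [0.603, 0.758, 0.195, 0.155]
contact_force: [0.3, 0.2, -1.0]
opening: 0.133
finger_force: 35.0
```

Run:
```python
from h import *
S=r.get_state();print(S["tool_pos"],S["q"].round(3),S["contact_force"],S["moment"])
ps=-.181
Rr=Ro.from_euler('z',ps).as_matrix();rk=np.array([.563,-.1835,0])
# grasp in shell frame: TCP 1.9mm+4 above origin -> z 0.006
for h in(.10,.02,0):
    P=rk+Rr@[-.062,0,.066+h];print(P);rows(P,Mtool(ps,0),S)
```

```text
[0.44221824 0.2035814  0.21070423] [-0.345  0.539 -0.491  2.455  2.064  0.545 -2.508] [ 0.27735447  0.24979376 -1.01264604] [-0.14076203  0.57303728  0.00575609]
[ 0.50201282 -0.17233917  0.166     ]
row [-379.7, -44.7, 26.7] [28.46, -5.85, 22.88]
[ 0.50201282 -0.17233917  0.086     ]
row [-379.7, -83.3, 96.7] [28.46, -5.85, 22.88]
[ 0.50201282 -0.17233917  0.066     ]
row [-379.6, -93.0, 114.3] [28.46, -5.85, 22.88]
```

Call:
move_arm(targets=[[[0, -20, -1, -1, 0, 0, 0], [0, -60, -3, -3, 3, -0.6, 2.4], [0, -105, -6, -5, 7, -1.5, 6], [0, -150, -8, -7, 11, -2.3, 9], [0, -195, -11, -9, 15, -3, 12], [0, -240, -13, -11, 19, -3.9, 15], [0, -285, -16, -13, 23, -4.7, 18.5], [0, -325, -18, -15, 26, -5.3, 21], [0, -360, -20, -16, 28.5, -5.85, 22.9], [0, -380, -20, -17, 28.5, -5.85, 22.9]]])

```text
clock: 6.05
tool_pos: [0.5043, -0.1741, 0.2144]
eef_rot: [0.769, 0.639, 0.0, -0.002]
contact_force: [1.1, 0.2, -2.3]
opening: 0.135
finger_force: 35.0
```

Call:
move_arm(targets=[[[0, 0, 0, 0, 0, 0, 0], [0, 0, 0, 0, 0, 0, 0]]])

```text
clock: 6.3
tool_pos: [0.5022, -0.1716, 0.214]
eef_rot: [0.769, 0.64, -0.001, -0.001]
contact_force: [-0.5, 0.9, -1.9]
opening: 0.135
finger_force: 35.0
```

```bash
cat > m3.py <<'E'
from h import *
S=r.get_state();print(S["tool_pos"],S["q"].round(3),S["qd"].round(2),S["contact_force"],S["opening"])
ps=-.181
Rr=Ro.from_euler('z',ps).as_matrix();rk=np.array([.563,-.1835,0])
for h in(.15,.03,0):
    P=rk+Rr@[-.062,0,.066+h];rows(P,Mtool(ps,0),S)
E
cat > look.py <<'E'
from h import *
import cv2,sys
im=r.snapshot("top");b=cv2.resize(im[140:290,295:395],(400,600),interpolation=cv2.INTER_CUBIC)
s=r.snapshot("scene");d=cv2.resize(s[195:345,165:325],(400,375),interpolation=cv2.INTER_CUBIC)
d=np.vstack([d,np.zeros((225,400,3),'uint8')])
cv2.imwrite(sys.argv[1],np.clip(np.hstack([b,d])[:,:,::-1].astype(float)*1.3,0,255).astype('uint8'))
E
python3 m3.py
python3 - <<'E'
import sys;sys.path.insert(0,'.')
from h import *
import cv2
S=r.get_state();c=r.camera_info("wrist");im=r.snapshot("wrist")
import pickle;pickle.dump((S,c),open("w3.pkl","wb"))
cv2.imwrite("pics/w3.png",cv2.resize(im,(784,588),interpolation=cv2.INTER_CUBIC)[:,:,::-1])
E
```

```text
[ 0.50219346 -0.1715537   0.21395041] [ 0.623  0.662 -0.632  1.86   0.532  0.798 -0.474] [-0.04 -0.02 -0.02  0.02 -0.   -0.    0.  ] [-0.4690505   0.87956575 -1.87280076] 0.13500616891264772
row [-0.8, -0.0, -2.0] [-0.22, 0.02, -0.1]
row [-0.8, 0.4, 117.9] [-0.22, 0.02, -0.1]
row [-0.7, 0.5, 147.9] [-0.22, 0.02, -0.1]
```

View pics/w3.png

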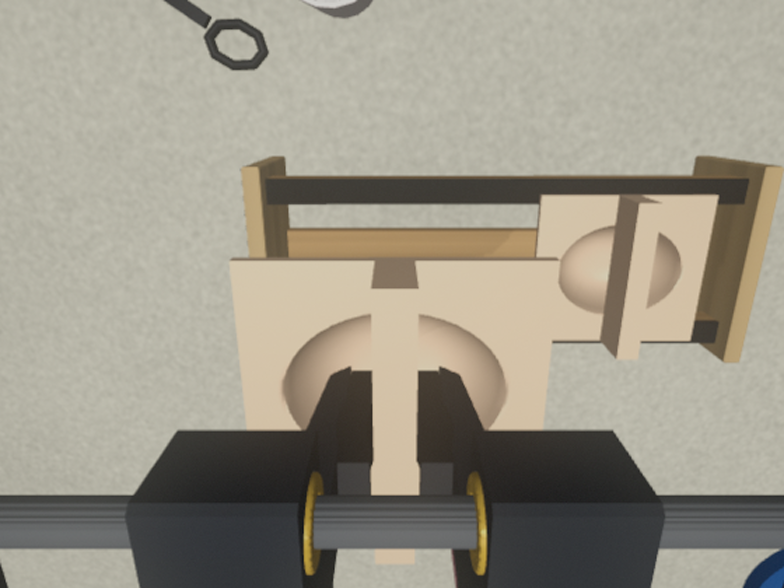

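The shell is held level; its flange's left edge runs (231,259)–(559,258). The rack's left rail runs along row 190 from column 268 to 747, and the finished shell's near edge is at column 538.

Run:
```python
from h import *
import pickle
S,c=pickle.load(open("w3.pkl","rb"));M=Ro.from_quat(S["eef_rot"]).as_matrix()
ps=-.181;Rr=Ro.from_euler('z',ps).as_matrix();rk=np.array([.563,-.1835,0])
K=np.array([(-135,50,60),(-135,36,60),(135,50,60),(135,36,60),(-145,58,72),(135,58,72),(145,58,72),(145,-58,72)])/1e3
print(1.4*proj(c,K@Rr.T+rk))
for uv in [(268,190.5),(747,191),(507,190.5)]:
    print("rail pt in rack frame",1e3*Rr.T@(pix2plane(c,np.array(uv)/1.4,.06)-rk))
print("done edge",1e3*Rr.T@(pix2plane(c,np.array([(538),195])/1.4,.064)-rk))
# shell in tool frame
P=S["tool_pos"]
T=np.array([(44,-49,2),(44,49,2)])/1e3
for dz in(0,.002,.004): print(dz,1.4*proj(c,(T+[0,0,dz-.002+.002])@M.T+P))
```

```text
[[262.32502535 178.13146065]
 [264.36176674 203.21982314]
 [747.68586099 177.72234163]
 [742.34401992 202.9133255 ]
 [236.87220054 165.64734247]
 [765.14854661 165.14893238]
 [784.09857036 165.1310537 ]
 [738.18688609 362.7839158 ]]
rail pt in rack frame [-132.3721517    43.14952542   60.        ]
rail pt in rack frame [136.1898652  42.6735479  60.       ]
rail pt in rack frame [ 1.84223621 43.0505871  60.        ]
done edge [18.37209946 41.13581929 64.        ]
0 [[220.69438715 260.71689782]
 [559.70942665 260.88247251]]
0.002 [[222.81766454 258.87077677]
 [557.69363494 259.03434842]]
0.004 [[224.88972042 257.06919116]
 [555.72647128 257.23080765]]
```

Call:
move_arm(targets=[[[0, -1, 0.5, 40, -0.2, 0, 0], [0, -1, 0.5, 80, -0.2, 0, 0], [0, -1, 0.5, 110, -0.2, 0, 0], [0, -1, 0.5, 130, -0.2, 0, 0], [0, -1, 0.5, 138, -0.2, 0, 0], [0, -1, 0.5, 142, -0.2, 0, 0], [0, -1, 0.5, 144, -0.2, 0, 0], [0, -1, 0.5, 144, -0.2, 0, 0]]])

```text
clock: 7.35
tool_pos: [0.5031, -0.173, 0.071]
eef_rot: [0.769, 0.64, 0.0, 0.001]
contact_force: [-0.1, 0.2, -0.8]
opening: 0.135
finger_force: 35.0
```

```bash
python3 m3.py
```

```text
[ 0.50306403 -0.17300456  0.07096535] [ 0.498  0.866 -0.427  1.964  0.762  0.475 -0.674] [ 0.  0.  0. -0. -0. -0.  0.] [-0.10719568  0.17282624 -0.76633358] 0.13455632101391604
row [0.3, -0.9, -145.0] [0.11, 0.06, -0.08]
row [0.4, -1.1, -25.0] [0.11, 0.06, -0.08]
row [0.5, -1.2, 5.0] [0.11, 0.06, -0.08]
```

Call:
move_arm(targets=[[[0, 0, 0, 2, 0, 0, 0], [0, 0, 0, 3.5, 0, 0, 0], [0, 0, 0, 3.5, 0, 0, 0]]])

```text
clock: 7.72
tool_pos: [0.5032, -0.1732, 0.069]
eef_rot: [0.769, 0.64, 0.0, 0.002]
contact_force: [-4.4, -0.4, 15.7]
opening: 0.132
finger_force: 35.0
```

Call:
move_arm(targets=[[[0, 0, 0, 1.5, 0, 0, 0], [0, 0, 0, 1.5, 0, 0, 0]]])

```text
clock: 7.98
tool_pos: [0.5031, -0.1732, 0.0689]
eef_rot: [0.769, 0.64, 0.0, 0.002]
contact_force: [-6.8, 0.9, 30.6]
opening: 0.133
finger_force: 35.0
```

Call:
move_arm(targets=[[[0, 0, 0, -3, 0, 0, 0], [0, 0, 0, -3, 0, 0, 0], [0.2, 0, 0, -3, 0, 0, 0], [0.36, 0, 0, -3, 0, 0, 0], [0.36, 0, 0, -3, 0, 0, 0]]])

```text
clock: 8.6
tool_pos: [0.5026, -0.1729, 0.0681]
eef_rot: [0.769, 0.64, -0.0, 0.0]
contact_force: [-0.2, -0.2, 0.4]
opening: 0.356
finger_force: 0.0
```

Call:
move_arm(targets=[[[0.36, 0, 0, -10, 0, 0, 0], [0.36, 0, 0, -30, 0, 0, 0], [0.36, 0, 0, -70, 0, 0, 0], [0.36, 0, 0, -120, 0, 0, 0], [0.36, 0, 0, -170, 0, 0, 0], [0.2, 0, 0, -220, 0, 0, 0], [0.2, 0, 0, -270, 0, 0, 0]]])

```text
clock: 9.48
tool_pos: [0.502, -0.1724, 0.3408]
eef_rot: [0.768, 0.64, 0.0, 0.001]
contact_force: [1.2, -0.9, -0.8]
opening: 0.203
finger_force: 0.0
```

Run:
```python
from h import *
import cv2
S=r.get_state();print(S["clock"],S["tool_pos"],S["q"].round(3))
w=r.snapshot("wrist");s=r.snapshot("scene")
a=cv2.resize(w,(430,322));d=cv2.resize(s[75:220,255:350],(370,565),interpolation=cv2.INTER_CUBIC)
b=cv2.resize(s[200:340,170:320],(430,270))
L=np.vstack([a,b]);d=np.vstack([d,np.zeros((592-565,370,3),'uint8')])
cv2.imwrite("pics/v4.png",np.clip(np.hstack([L,d])[:,:,::-1].astype(float)*1.3,0,255).astype('uint8'))
```

```text
9.475 [ 0.5019708  -0.17242517  0.34077748] [ 0.698  0.517 -0.736  1.69   0.386  1.084 -0.337]
```

View pics/v4.png

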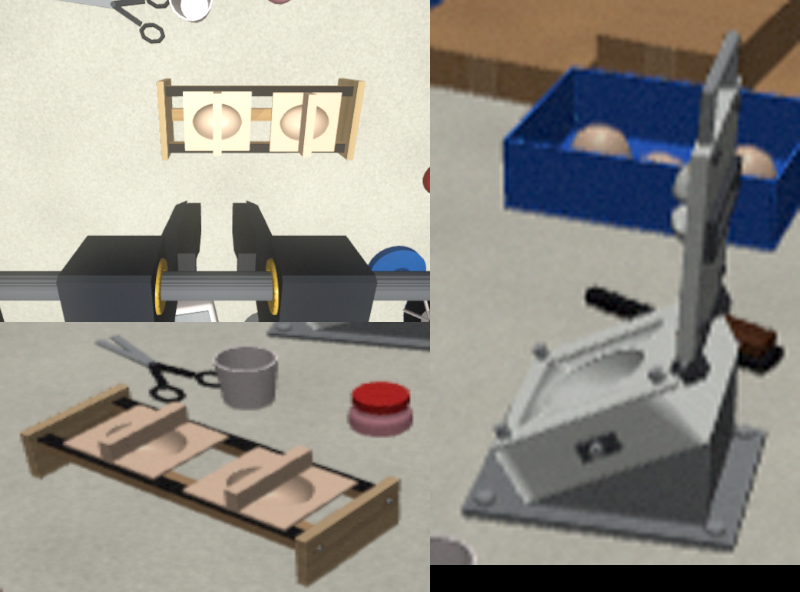

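The wrist and scene crops show the shell flat on both rails in the near space, nothing else disturbed, and the lid upright. In the first top crop the handle is the dark strip from (30,105) to (265,58). I'll estimate the lid angle from that strip and the scene crop.

```bash
cat >> h.py <<'E'
CAV=np.array([.5043,.2176,.0925]);PSI=.228
C_=Rcav(PSI);HG=CAV+C_@[.092,0,.006]
def lid(o,d,y=0,n=0): # point d from hinge in lid plane; n out of the outer face
    u=np.array([-np.cos(o),0,np.sin(o)]);nn=np.array([np.sin(o),0,np.cos(o)])
    return HG+C_@(u*d+nn*n+np.array([0,y,0]))
E
python3 - <<'E'
from h import *
ct=r.camera_info("top");cs=r.camera_info("scene")
print("hinge",HG)
for o in(2.0,2.05,2.1,2.15):
    P=np.array([lid(o,.192,.045),lid(o,.192,-.045)])
    print(o,lid(o,.192).round(4),((proj(ct,P)-[134.6,169.6])*5).round().tolist(),((proj(cs,P)-[254.6,74.6])*3.895+[430,0]).round().tolist())
S=r.get_state()
rows(np.r_[lid(2.08,.192)[:2],.40],Mtool(PSI,0),S)
for o in(0,.2,.5,1):print(o,lid(o,.192).round(3))
E
```

```text
hinge [0.5801862  0.23520823 0.14180755]
2.0 [0.5671 0.2322 0.3333] [[44.0, 160.0], [256.0, 113.0]] [[702.0, 27.0], [676.0, 81.0]]
2.05 [0.5765 0.2343 0.3338] [[39.0, 137.0], [251.0, 90.0]] [[716.0, 28.0], [692.0, 81.0]]
2.1 [0.5858 0.2365 0.3337] [[35.0, 115.0], [246.0, 68.0]] [[731.0, 29.0], [707.0, 83.0]]
2.15 [0.5951 0.2387 0.3332] [[31.0, 93.0], [242.0, 47.0]] [[745.0, 31.0], [722.0, 85.0]]
row [414.8, 2.1, -56.1] [0.66, 0.2, -23.51]
0 [0.416 0.197 0.05 ]
0.2 [0.401 0.194 0.085]
0.5 [0.393 0.192 0.142]
1 [0.416 0.197 0.234]
```

The projections match an opening of about 2.11 rad, putting the handle near (0.588, 0.237, 0.333). I'll hover above it and look.

Call:
move_arm(targets=[[[0.5, 0, 0, -60, 0, 0, 0], [0.5, 50, 0, -70, 0, 0, -3], [0.5, 110, 1, -70, 0, 0, -6], [0.5, 170, 2, -70, 0, 0, -10], [0.5, 230, 3, -70, 0, 0, -14], [0.5, 290, 4, -70, 0, 0, -18], [0.5, 350, 5, -70, 0, 0, -23.5], [0.5, 400, 6, -65, 0.6, 0, -23.5], [0.5, 416, 8, -62, 0.6, 0, -23.5], [0.5, 416, 8, -62, 0.6, 0, -23.5]]])

```text
clock: 10.82
tool_pos: [0.5854, 0.2352, 0.3992]
eef_rot: [0.622, 0.783, -0.004, -0.004]
contact_force: [-0.2, 0.2, 0.1]
opening: 0.5
finger_force: 0.0
```

Call:
move_arm(targets=[[[0.5, 0, 0, 0, 0, 0, 0], [0.5, 0, 0, 0, 0, 0, 0]]])

```text
clock: 11.08
tool_pos: [0.5863, 0.233, 0.4005]
eef_rot: [0.623, 0.782, -0.004, -0.003]
contact_force: [-0.2, 0.4, 0.8]
opening: 0.497
finger_force: 0.0
```

Run:
```python
from h import *
import cv2
S=r.get_state();c=r.camera_info("wrist");w=r.snapshot("wrist")
print(S["tool_pos"],S["q"].round(3),S["opening"])
for o in(2.05,2.1,2.15):
    P=np.array([lid(o,.192,.045),lid(o,.192,-.045),lid(o,.158,.064),lid(o,.158,-.064)]);print(o,(1.4*proj(c,P)).round().tolist())
M=Ro.from_quat(S["eef_rot"]).as_matrix()
print(1.4*proj(c,S["tool_pos"]+np.outer([.05,.07],M[:,2])))
rows(lid(2.11,.192)-[0,0,.019],Mtool(PSI,0),S)
cv2.imwrite("pics/w5.png",cv2.resize(w,(784,588),interpolation=cv2.INTER_CUBIC)[:,:,::-1])
```

```text
[0.58625607 0.23300018 0.40046566] [-0.053  0.655 -0.817  1.266  0.462  1.418 -0.609] 0.49656440635767574
2.05 [[369.0, 205.0], [373.0, 402.0], [374.0, 150.0], [378.0, 400.0]]
2.1 [[393.0, 205.0], [394.0, 402.0], [392.0, 150.0], [393.0, 400.0]]
2.15 [[417.0, 205.0], [415.0, 401.0], [409.0, 150.0], [408.0, 399.0]]
[[391.09672368 332.87520124]
 [391.38062461 314.62291598]]
row [3.6, 3.0, 85.8] [-0.53, 0.02, -0.17]
```

View pics/w5.png

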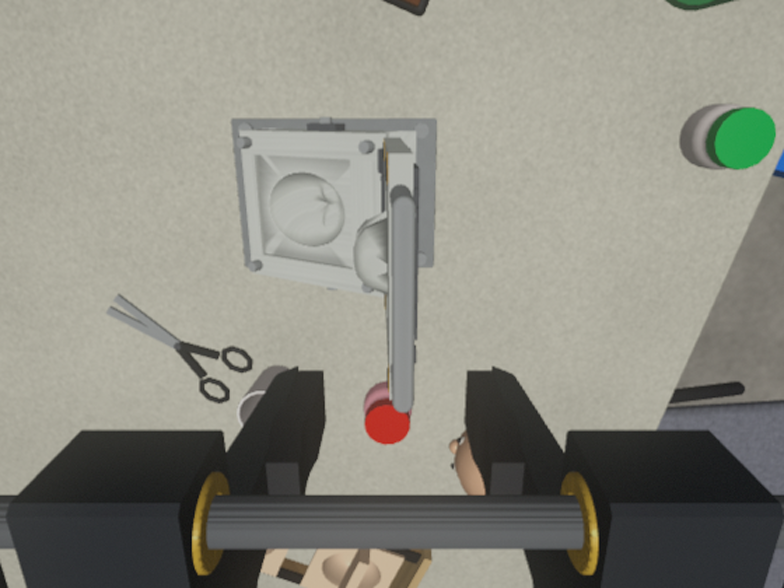

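The bar shows at column 402, rows 190–408, 4–5 mm uphill of the tool axis, so o≈2.12. Next I descend and grip it.

Call:
move_arm(targets=[[[0.5, 3.5, 4.5, 30, -0.5, 0, 0], [0.5, 3.5, 4.5, 60, -0.5, 0, 0], [0.5, 3.5, 4.5, 78, -0.5, 0, 0], [0.5, 3.5, 4.5, 84, -0.5, 0, 0], [0, 3.5, 4.5, 84, -0.5, 0, 0], [0, 3.5, 4.5, 84, -0.5, 0, 0], [0, 3.5, 4.5, 84, -0.5, 0, 0], [0, 3.5, 4.5, 84, -0.5, 0, 0]]], newtons=15)

```text
clock: 12.12
tool_pos: [0.5885, 0.2395, 0.3166]
eef_rot: [0.622, 0.783, 0.0, -0.001]
contact_force: [-1.1, -0.9, 2.1]
opening: 0.103
finger_force: 15.0
```

Run:
```python
from h import *
S=r.get_state();print(S["tool_pos"],S["q"].round(3),S["opening"],S["contact_force"])
M=Ro.from_quat(S["eef_rot"]).as_matrix()
o0=2.12;p0=lid(o0,.192)
print(M.T@(lid(o0,.192)-[0,0,.019]-S["tool_pos"])*1e3)
for o in np.r_[np.arange(2.0,.35,-.12)]:
    print(round(o,2),(M.T@(lid(o,.192)-p0)*1e3).round(0).tolist())
```

```text
[0.58850818 0.23949593 0.31663538] [-0.057  0.719 -0.795  1.41   0.521  1.229 -0.674] 0.10327073914445924 [-1.10012265 -0.89810759  2.11607713]
[-2.29761862  0.52949813  2.06562409]
2.0 [-0.0, -23.0, 0.0]
1.88 [-0.0, -46.0, 3.0]
1.76 [-0.0, -68.0, 9.0]
1.64 [-0.0, -90.0, 17.0]
1.52 [-0.0, -110.0, 28.0]
1.4 [-0.0, -129.0, 41.0]
1.28 [-0.0, -146.0, 57.0]
1.16 [-0.0, -161.0, 74.0]
1.04 [-0.0, -174.0, 93.0]
0.92 [-0.0, -185.0, 113.0]
0.8 [-0.0, -193.0, 135.0]
0.68 [-0.0, -198.0, 157.0]
0.56 [-0.0, -201.0, 180.0]
0.44 [-0.0, -201.0, 203.0]
```

Bar gripped. Now I swing the lid along the arc.

Call:
move_arm(targets=[[[0, 0, -11, 0, 0, 0, 0], [0, 0, -23, 0, 0, 0, 0], [0, 0, -35, 1, 0, 0, 0], [0, 0, -46, 3, 0, 0, 0], [0, 0, -57, 6, 0, 0, 0], [0, 0, -68, 9, 0, 0, 0], [0, 0, -79, 13, 0, 0, 0], [0, 0, -90, 17, 0, 0, 0], [0, 0, -100, 22, 0, 0, 0], [0, 0, -110, 28, 0, 0, 0]]])

```text
clock: 13.38
tool_pos: [0.4806, 0.2147, 0.2878]
eef_rot: [0.622, 0.783, -0.0, -0.001]
contact_force: [1.8, 3.1, 2.2]
opening: 0.104
finger_force: 15.0
```

Going well; the next rows are relative to the (0,−110,28) pose.

Call:
move_arm(targets=[[[0, 0, -10, 6, 0, 0, 0], [0, 0, -19, 13, 0, 0, 0], [0, 0, -28, 21, 0, 0, 0], [0, 0, -36, 29, 0, 0, 0], [0, 0, -44, 37, 0, 0, 0], [0, 0, -51, 46, 0, 0, 0], [0, 0, -58, 55, 0, 0, 0], [0, 0, -64, 65, 0, 0, 0], [0, 0, -70, 75, 0, 0, 0], [0, 0, -75, 85, 0, 0, 0]]])

```text
clock: 14.62
tool_pos: [0.4084, 0.1978, 0.2026]
eef_rot: [0.622, 0.783, 0.0, -0.001]
contact_force: [3.5, 4.0, 0.0]
opening: 0.107
finger_force: 15.0
```

Run:
```python
from h import *
S=r.get_state();print(S["tool_pos"],S["q"].round(3),S["opening"],S["contact_force"])
b=S["tool_pos"]+[0,0,.017]-HG;l=C_.T@b;print("o",np.arctan2(l[2],-l[0]),np.linalg.norm(l))
```

```text
[0.4084204 0.1977791 0.2026144] [-0.085  0.616 -0.734  2.087  0.66   0.681 -1.034] 0.10741472247289953 [3.54208708 3.96927632 0.02276895]
o 0.9158773452724814 0.19224551679763058
```

Call:
move_arm(targets=[[[0, 0, -4, 11, 0, 0, 0], [0, 0, -8, 22, 0, 0, 0], [0, 0, -11, 33, 0, 0, 0], [0, 0, -13, 44, 0, 0, 0], [0, 0, -15, 56, 0, 0, 0], [0, 0, -16, 67, 0, 0, 0], [0, 0, -16.5, 79, 0, 0, 0], [0, 0, -16, 90, 0, 0, 0], [0, 0, -15, 101, 0, 0, 0], [0, 0, -14, 112, 0, 0, 0]]])

```text
clock: 15.88
tool_pos: [0.3966, 0.195, 0.091]
eef_rot: [0.622, 0.783, 0.001, 0.0]
contact_force: [8.0, 3.2, 3.7]
opening: 0.108
finger_force: 15.0
```

Run:
```python
from h import *
S=r.get_state();print(S["tool_pos"],S["q"].round(3),S["opening"],S["contact_force"])
b=S["tool_pos"]+[0,0,.017]-HG;l=C_.T@b;o=np.arctan2(l[2],-l[0]);print("o",o,np.linalg.norm(l))
M=Ro.from_quat(S["eef_rot"]).as_matrix()
for g in(.2,.1,.05,0,-.03):
  for t in(0,8,12):
    z=-Mtool(PSI,np.radians(t))[:,2]
    print(g,t,(M.T@(lid(g,.192)-.017*z-S["tool_pos"])*1e3).round(1).tolist())
```

```text
[0.39658015 0.19504957 0.09097451] [-0.294  0.777 -0.431  2.22   1.019  0.351 -1.374] 0.10842074801721653 [7.9753886  3.24978336 3.7064715 ]
o 0.32104351778323065 0.19096747517077267
0.2 0 [-2.4, 4.4, 22.8]
0.2 8 [-2.4, 6.8, 22.6]
0.2 12 [-2.4, 7.9, 22.4]
0.1 0 [-2.4, 10.9, 40.8]
0.1 8 [-2.4, 13.3, 40.7]
0.1 12 [-2.4, 14.5, 40.4]
0.05 0 [-2.4, 14.9, 49.6]
0.05 8 [-2.4, 17.2, 49.4]
0.05 12 [-2.4, 18.4, 49.2]
0 0 [-2.4, 19.2, 58.1]
0 8 [-2.4, 21.6, 58.0]
0 12 [-2.4, 22.8, 57.8]
-0.03 0 [-2.4, 22.0, 63.1]
-0.03 8 [-2.4, 24.4, 63.0]
-0.03 12 [-2.4, 25.6, 62.8]
```

Call:
move_arm(targets=[[[0, 0, 2.5, 11, -3, 0, 0], [0, 0, 6, 22, -6, 0, 0], [0, 0, 9, 31, -9, 0, 0], [0, 0, 14, 40, -12, 0, 0], [0, 0, 14, 40, -12, 0, 0]]])

```text
clock: 16.5
tool_pos: [0.4117, 0.1966, 0.0508]
eef_rot: [0.619, 0.778, 0.084, 0.068]
contact_force: [8.8, 1.4, 2.0]
opening: 0.109
finger_force: 15.0
```

```bash
cat > m6.py <<'E'
from h import *
S=r.get_state();print(S["tool_pos"],S["q"].round(3),S["opening"],S["contact_force"])
M=Ro.from_quat(S["eef_rot"]).as_matrix()
b=S["tool_pos"]-.017*M[:,2]-HG;l=C_.T@b;o=np.arctan2(l[2],-l[0]);print("o",o,np.linalg.norm(l),"tilt",np.degrees(np.arccos(-M[2,2])))
for g in(.05,0,-.03):
    print(g,(M.T@(lid(g,.192)+.017*M[:,2]-S["tool_pos"])*1e3).round(1).tolist())
E
python3 m6.py
```

```text
[0.41171214 0.19662335 0.05077097] [-0.281  0.905 -0.538  2.385  2.071  0.57  -2.455] 0.1085374109407222 [8.84318393 1.41047612 2.02509088]
o 0.10004622378145844 0.19153901647330843 tilt 12.395469079186512
0.05 [-0.5, 1.5, 9.5]
0 [-0.5, 4.0, 18.8]
-0.03 [-0.5, 5.7, 24.3]
```

Call:
move_arm(targets=[[[0, 0, 1, 7, 0, 0, 0], [0, 0, 3, 14, 0, 0, 0], [0, 0, 4, 19, 0, 0, 0], [0, 0, 4.5, 21, 0, 0, 0], [0, 0, 4.5, 21, 0, 0, 0]]])

```text
clock: 17.12
tool_pos: [0.4192, 0.1988, 0.033]
eef_rot: [0.619, 0.778, 0.083, 0.068]
contact_force: [3.6, 0.7, 18.3]
opening: 0.106
finger_force: 15.0
```

```bash
python3 m6.py
```

```text
[0.41919695 0.19882455 0.03304398] [-0.274  0.95  -0.537  2.363  2.098  0.591 -2.46 ] 0.10585966787361006 [ 3.60331261  0.70112647 18.28641748]
o -0.000860203182656078 0.19221777409299085 tilt 12.350309865581842
0.05 [-1.0, -2.3, -9.5]
0 [-1.0, 0.2, -0.2]
-0.03 [-1.0, 1.9, 5.3]
```

Call:
move_arm(targets=[[[0, 0, 0.3, 1.5, 0, 0, 0], [0, 0, 0.3, 1.5, 0, 0, 0]]])

```text
clock: 17.38
tool_pos: [0.4194, 0.199, 0.0319]
eef_rot: [0.618, 0.778, 0.083, 0.068]
contact_force: [2.1, 0.2, 21.4]
opening: 0.104
finger_force: 15.2
```

```bash
python3 m6.py
```

```text
[0.41940633 0.19897784 0.03185999] [-0.273  0.953 -0.538  2.362  2.1    0.592 -2.46 ] 0.103550612459793 [ 2.08009318  0.19211194 21.3814684 ]
o -0.006858261738963975 0.19257447184248566 tilt 12.330584085712976
0.05 [-1.1, -2.3, -10.7]
0 [-1.1, 0.2, -1.4]
-0.03 [-1.1, 1.9, 4.1]
```

Call:
move_arm(targets=[[[0, 0, 0, -1.5, 0, 0, 0], [0.22, 0, 0, -1.5, 0, 0, 0], [0.22, 0, 0, -1.5, 0, 0, 0], [0.22, 0, 0, -15, 0, 0, 0], [0.22, 0, 0, -40, 0, 0, 0], [0.22, 0, 0, -80, 0, 0, 0], [0.22, 0, 0, -120, 0, 0, 0], [0.22, 0, 0, -150, 0, 0, 0]]])

```text
clock: 18.38
tool_pos: [0.3866, 0.1906, 0.1691]
eef_rot: [0.619, 0.779, 0.078, 0.065]
contact_force: [0.1, -0.8, -0.6]
opening: 0.219
finger_force: 0.0
```

Run:
```python
from h import *
import cv2
S=r.get_state();print(S["clock"],S["tool_pos"],S["contact_force"])
c=r.camera_info("wrist");w=r.snapshot("wrist");s=r.snapshot("scene");cs=r.camera_info("scene")
a=cv2.resize(w,(400,300));b=cv2.resize(s[180:340,160:320],(400,300));d=cv2.resize(s[120:220,255:350],(400,421),interpolation=cv2.INTER_CUBIC)
d=np.vstack([d,np.zeros((179,400,3),'uint8')])
im=np.clip(np.hstack([np.vstack([a,b]),d])[:,:,::-1].astype(float)*1.3,0,255).astype('uint8')
cv2.imwrite("pics/v6.png",im)
for o in(0,.04,.08):
    P=np.array([lid(o,.192,y) for y in(.045,-.045)])
    print(o,((proj(cs,P)-[254.6,119.6])*4.21+[400,0]).round(1).tolist(),(proj(c,P)/1.4).round(1).tolist())
```

```text
18.375 [0.38664433 0.19058823 0.16908075] [ 0.06287193 -0.8168652  -0.55959239]
0 [[464.4, 208.9], [429.4, 277.3]] [[205.5, 98.2], [204.9, 180.9]]
0.04 [[459.2, 200.1], [423.8, 268.1]] [[203.4, 99.4], [203.1, 183.9]]
0.08 [[454.4, 191.1], [418.7, 258.9]] [[201.6, 100.7], [201.4, 187.2]]
```

View pics/v6.png

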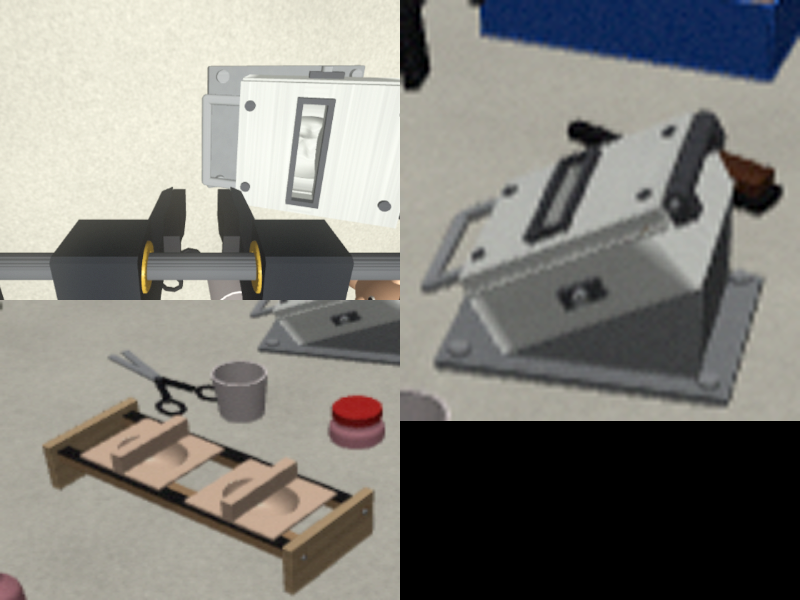

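The lid lies flat on the mould: the handle ends, at (428,285) and (462,210), match a shut lid. The shell rests flat on both rails and everything else is undisturbed, so I'm handing in.

```bash
python3 -c "
from plant import r
print(r.finish_job())"
```

```text
the job is handed in; nothing more can be done
None
```

I drew the shell and laid it face down on both rails at the rack's near end, swung the mould lid shut and left everything else in place; the job is handed in, but no verdict came back.

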